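# Jack the bench meter up to the shelf

## Task

Pump the ratchet lever of the small bench lift, notch by notch, until its deck is level with the top of the plywood shelf beside it (to the nearest notch, or the first one that brings it up to the shelf). Then slide the meter across from the deck so that it stands upright and wholly on the shelf, and leave the cup, the spool and the tray where they are.

Things in the scene. Friction and masses are not known exactly. Their poses are not given: they have to be found in the camera images.
- lift: fixed bench lift; origin on the table under the deck's centre, z up, +y points from deck to shelf. On its -x side stands a grey column, 84 x 92 mm, 126 mm high, centred on the vertical ratchet axis at x -125, y +10 mm. On top lies the steel ratchet wheel (12 teeth, 88 mm wide); the lever swings level above it, 150 to 160 mm above the table.
- lever_grip (a point): point on the lever's upright round black rubber grip (24 mm diameter, from 158 to 223 mm above the table, free all round), at height 195 mm, 140 mm from the ratchet axis. It moves on a level circle about the axis. The grip can be pinched from above or pushed sideways; it takes about 2 to 8 N.
- lever (a joint): rad, 0 to 0.9 between stops, grows counter-clockwise from above. 0: lever points 0.45 rad clockwise of the lift's +y (away from robot); 0.9: 0.45 rad counter-clockwise of it (nearer). Power stroke 0 to 0.9: grips the wheel at 0.17, notch gained by 0.75. The return, to below 0.1, leaves the wheel. One full stroke = one notch; the deck cannot be lowered. Stays about where left.
- ratchet_wheel (a joint): ratchet wheel angle in rad, 0 at the start, grows counter-clockwise by 0.524 per notch; a pawl stops it turning back. At the end of a power stroke it stands up to 0.25 rad past the notch (deck up to 3 mm higher) and sinks back when the lever returns.
- deck_top (a point): centre of the top face of the lift's aluminium deck (140 x 140 mm plate, 8 mm thick), 60 mm above the table at the start; it rises 6 mm per notch (up to 10 notches).
- shelf_top (a point): centre of the plywood shelf's top face, frame aligned with the lift's. Fixed, 75 to 95 mm above the table (3 to 6 notches). 180 mm along x, y -95 to +95 mm; its first 20 mm at the deck (y -95 to -75) is a metal ramp rising 5 mm to the flat top; at y +95 an end stop stands 18 mm above the top. The gap to the deck is 4 to 8 mm.
- meter_center (a point): centre (half-way up) of the loose grey bench meter, a box 110 x 110 mm, 85 mm high, 0.5 to 0.85 kg, too wide to grip. It stands on the deck, dial on its -x side, its +y towards the shelf within 6 degrees. Slides when pushed with about 2 to 8 N low down.
- cup: bystander: empty white plastic cup, 84 mm wide, 100 mm high, origin at its underside
- spool: bystander: aluminium wire spool standing upright, 70 mm wide, 50 mm high, origin at its underside
- parts_tray: bystander: open blue plastic tray 160 x 220 x 60 mm, origin at its underside
Mind the look-alikes: they are no part of the job. What is shaped like the part that bears meter_center but green or pink is not meant.

How it is judged:
On the way, in this order (a step that is already met when the one before it is completed fails the run):
1. the first notch is gained, with the robot on the lever (value of joint ratchet_wheel above 0.45 rad and contact force between the fingers and lever above 0.2 N).
2. the deck is level with the shelf (4 mm below to 9.5 mm above) with the meter still on the deck (z of deck_top in the frame of shelf_top between -0.004 and 0.0095 m and horizontal distance between meter_center and deck_top below 0.04 m), for 0.3 s.
At the end, for the whole second after the job is handed in: The meter stands upright (within 0.06 rad) and at rest on the shelf, its centre within 35 mm of the shelf's middle across and 40 mm short of to 45 mm past it along the sliding direction; the deck is between 4 mm below and 9.5 mm above the shelf's top (z of deck_top in the frame of shelf_top between -0.004 and 0.0095 m and x of meter_center in the frame of shelf_top between -0.035 and 0.035 m and y of meter_center in the frame of shelf_top between -0.04 and 0.045 m and z of meter_center in the frame of shelf_top between 0.037 and 0.048 m and angle between meter_center's own z axis and vertical below 0.06 rad and linear speed of meter below 0.02 m/s); the robot touches nothing.
It fails at once if the meter is tipped (more than 20 degrees) (angle between meter_center's own z axis and vertical above 0.35 rad).
It fails at once if a bystander is moved more than 30 mm (distance of any of cup, spool, parts_tray from where it was at the start of the episode above 0.03 m).
It also fails if it takes over 72 s, if anything falls off the work surface, if the arm or the gripper's body presses on something with over 40 N, if the wrist force passes 120 N, or if a joint passes its speed limit or range.

## Robot

A 6-joint arm with a two-finger parallel gripper is mounted at the origin on the work surface. World frame = base frame: x ahead of the robot, y to its left, z up, the work surface at z = 0. Lengths are in m, angles in rad, forces in N, time in s.
With the tool pointing down it reaches from about 0.225 to 0.875 m from the base axis. Payload 3.4 kg.
Tool frame: the origin (TCP) lies midway between the tips of the shut fingers; the grasp point (between the pads) lies 19 mm behind it; x points along the fingers, z is the direction in which the jaws open and shut, and the axes are right-handed (so a half turn about x gives the same grasp; the last joint's range is limited). The gripper opens to 85 mm and grips with 20 to 120 N. Pads are 22 mm wide; open, the fingers measure 114 mm over their backs; the gripper's body (76 mm by 85 mm) begins 54 mm behind the grasp point. The pads swing forward as they close: fully open they stand 13 mm farther back than shut.
Start: joints at [-0.121, 0.276, 1.505, -0, 1.361, -0.121], TCP at [0.575, -0, 0.231] pointing down, gripper open.
Joint ranges: [-2.89, 2.89], [-0.75, 2.08], [0.22, 2.7], [-1.18, 4.32], [0.11, 2.71], [-2.7, 2.7]. Speed limits (rad/s): [2.57, 2.57, 3.14, 3.14, 3.14, 3.14].

## Interface

Orientations are given as a unit quaternion [w, x, y, z].
In Python, from rig import manip, eyes gives the robot as it stands. The module is installed in compiled form; this text tells all that it offers.
- The arm moves only by the shell command python3 -m crank 'ROWS' [FORCE]. ROWS is JSON, a list of rows, each a list of 7 numbers: the shift along the tool's x, y, z in cm, then the turn, a rotation vector about the tool's x, y, z in degrees, then the finger opening in cm, from 0 to 8.54. A call has 1 to 5 rows; each row is the pose to reach, as a shift and turn from the pose commanded when the call began, along the tool's axes at that moment; what a row does not reach only later rows make up. A row lasts 1/8 s, in which the tool goes at most 62.5 mm and 10.7 degrees, less where a joint would pass 70% of its speed; a pose out of reach is approached as far as the arm can. A call with a gripper value outside its range is refused whole. The fingers move at their own pace and stop on an object; FORCE is the grip in N (left out, the last holds). Time passes only in rows, so rows that repeat a pose let the fingers close. It gives the time, the measured TCP pose, the force and the opening at its end, in the units of the state.
- manip.get_state(): the state, without advancing time (a new reading comes with each control period).
- eyes.get_image(name): name is "scene" or "side" or "wrist"; returns a dict with "color" (480x640x3 uint8, blue, green, red), "z_map" (480x640 float32, m along the optical axis (not along the pixel's ray), 0 where there is no reading), "vertical_fov" (degrees; the focal length in pixels is half the picture's height over the tangent of half this angle, whatever the lens; pixels are square), "cx", "cy" (the principal point, pixels), "eye" and "attitude" of the camera in the world. Camera axes: x right, y up, looking along -z (the intrinsics and any distortion apply to the point x, -y, -z); pixel columns grow to the right and rows downward; lengths in m; the calibration is good to about 2 mm. A picture is of the moment at which its call begins.
- manip.sign_off(): hands the job in, once; it reports no verdict.
The state is a dict: "clock": time; "qpos": joint angles; "qd": joint speeds; "effort": joint torques, N m; "position": TCP position; "ee_rot": TCP orientation; "contact_force": force on the tool from outside, world axes, zero at the start; "moment": the same for the moment, N m; "width": finger opening in m.
Only numpy, scipy, OpenCV 4.12 (cv2) and the standard library are available. Lean on these libraries where they do the work, as an engineer would, in place of code of your own. Each camera call takes 0.05 s, during which the arm holds its last target.

## Working session

There is one attempt and no reset: what is moved stays moved. The work goes in short steps, Python scripts to look and compute and a shell command to move; the robot and the scene stay as the last step left them, time stands still between calls to the robot, and variables do not carry over. Pictures are saved under pics/ and viewed, and the job is handed in when it is done.

```bash
mkdir -p pics; python3 - <<'E'
from rig import manip, eyes
import cv2,json
s=manip.get_state()
print(s)
for n in ("scene","side","wrist"):
    d=eyes.get_image(n)
    cv2.imwrite(f"pics/{n}0.png",d["color"])
    print(n,{k:v for k,v in d.items() if k not in("color","z_map")})
E
```

```text
{'clock': 0.0, 'qpos': array([-1.20983128e-01,  2.76589082e-01,  1.50613498e+00,  2.53090044e-05,
        1.36071598e+00, -1.20996444e-01]), 'qd': array([-1.68069315e-03, -1.37904831e-05,  2.27498449e-04, -1.38914860e-03,
       -6.34310630e-04,  7.09713024e-04]), 'effort': array([ 6.20495921e-04, -4.16768074e+01, -2.45808578e+01, -1.52056768e-04,
        1.11346930e-02,  1.69860516e-05]), 'position': array([5.74465100e-01, 7.84326636e-05, 2.30442360e-01]), 'ee_rot': array([7.06459158e-01, 8.46840040e-05, 7.07753801e-01, 9.03515381e-05]), 'contact_force': array([ 0.25811086,  0.05521414, -0.31620347]), 'moment': array([-0.02730722, -0.00342867,  0.0516145 ]), 'width': 0.08534943379263482}
scene {'vertical_fov': 57.991344566649225, 'cx': 313.94147975401614, 'cy': 239.87357815155318, 'eye': array([ 1.02977518, -0.47911685,  0.72607372]), 'attitude': array([0.86080888, 0.39100761, 0.1433273 , 0.29253788])}
side {'vertical_fov': 52.91284463753449, 'cx': 316.1003237639816, 'cy': 241.7622165927906, 'eye': array([ 0.16819168, -0.93034539,  0.89562131]), 'attitude': array([ 0.86357179,  0.45090764, -0.09387434, -0.20521615])}
wrist {'vertical_fov': 60.41155358399482, 'cx': 316.3616376911578, 'cy': 238.81570300636335, 'eye': array([0.5748022 , 0.06501141, 0.37339538]), 'attitude': array([ 9.91540643e-01, -1.29791992e-01,  1.04846812e-03, -3.03641819e-04])}
```

View pics/scene0.png

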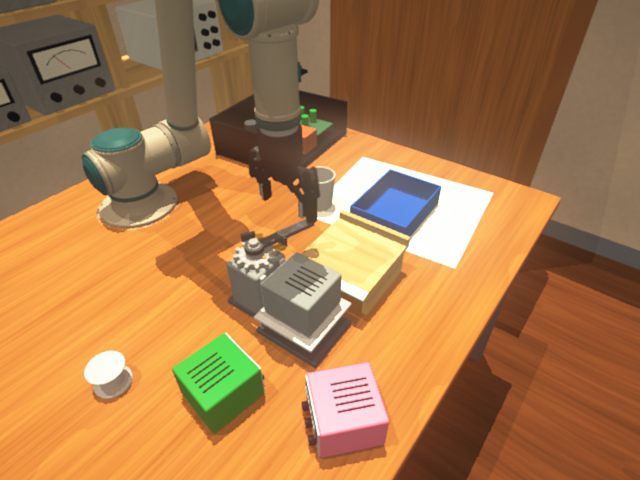

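View pics/side0.png

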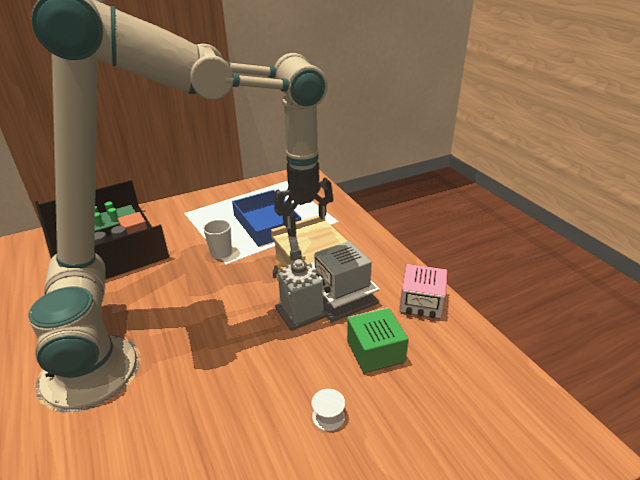

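View pics/wrist0.png

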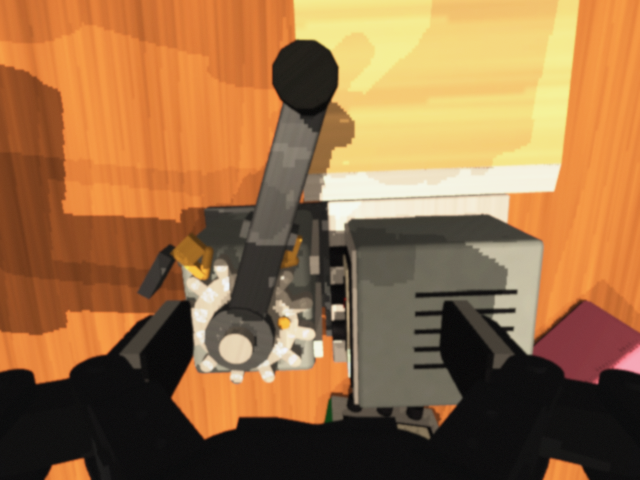

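The wrist view shows the grip at about (305,75), the ratchet axis at (238,347), the meter at (445,310) and the shelf's ramp edge at about v=180.

```bash
cat > h.py <<'E'
from rig import manip, eyes
import numpy as np, cv2
from scipy.spatial.transform import Rotation as R
def cloud(n,save=None):
    d=eyes.get_image(n)
    if save: cv2.imwrite(f"pics/{save}.png",d["color"])
    f=240/np.tan(np.radians(d["vertical_fov"]/2)); z=d["z_map"]
    v,u=np.mgrid[:480,:640]
    p=np.stack([(u-d["cx"])/f*z,-(v-d["cy"])/f*z,-z],-1)
    w,x,y,q=d["attitude"]
    P=p@R.from_quat([x,y,q,w]).as_matrix().T+d["eye"]
    P[z==0]=np.nan
    return d["color"],P
E
python3 - <<'E'
from h import *
np.set_printoptions(precision=4,suppress=True)
c,P=cloud("wrist")
for n,(u,v) in dict(grip=(305,75),axis=(238,347),shelf=[450,60],shelf2=(340,60),shelf3=(560,60),ramp=(450,182),deck=(420,207),meter=(440,250),metTL=(352,245),metTR=(535,245),metBL=(362,400),shR=(570,100),shL=(300,100)).items():
    print(n,np.nanmedian(P[v-2:v+3,u-2:u+3].reshape(-1,3),0))
m=(P[...,2]>.125)&(P[...,2]<.17)
print([ (lo,np.sum((P[...,2]>lo)&(P[...,2]<lo+.005))) for lo in np.arange(.05,.24,.005).round(3)])
c,P=cloud("scene")
for n,(u,v) in dict(shelf=[360,250],metertop=(305,285),grip=(311,235),far=(400,240)).items():
    print(n,np.nanmedian(P[v-2:v+3,u-2:u+3].reshape(-1,3),0))
print([ (lo,np.sum((P[...,2]>lo)&(P[...,2]<lo+.005))) for lo in np.arange(.05,.24,.005).round(3)])
# meter top
m=(abs(P[...,2]-.145)<.004)&(P[...,0]>.45)&(P[...,1]<.1); 
import cv2
n,lab,st,ce=cv2.connectedComponentsWithStats(m.astype(np.uint8))
for i in range(1,n):
    if st[i,4]>300:
        q=P[lab==i]; r=cv2.minAreaRect(q[:,:2].astype(np.float32)); print(st[i],q.mean(0),r)
E
```

```text
grip [0.5707 0.0828 0.2232]
axis [ 0.5316 -0.0501  0.1712]
shelf [0.6618 0.1085 0.0826]
shelf2 [0.5898 0.1086 0.0826]
shelf3 [0.7337 0.1085 0.0825]
ramp [0.6694 0.0285 0.0796]
deck [0.6541 0.0069 0.06  ]
meter [ 0.6457 -0.0026  0.145 ]
metTL [ 0.596  -0.0032  0.1311]
metTR [0.7004 0.0002 0.1444]
metBL [ 0.6036 -0.103   0.1446]
shR [0.7921 0.0889 0.0001]
shL [0.5689 0.0747 0.2234]
[(np.float64(0.05), np.int64(585)), (np.float64(0.055), np.int64(3613)), (np.float64(0.06), np.int64(2752)), (np.float64(0.065), np.int64(546)), (np.float64(0.07), np.int64(726)), (np.float64(0.075), np.int64(4222)), (np.float64(0.08), np.int64(46365)), (np.float64(0.085), np.int64(1146)), (np.float64(0.09), np.int64(494)), (np.float64(0.095), np.int64(405)), (np.float64(0.1), np.int64(481)), (np.float64(0.105), np.int64(477)), (np.float64(0.11), np.int64(527)), (np.float64(0.115), np.int64(546)), (np.float64(0.12), np.int64(1768)), (np.float64(0.125), np.int64(2468)), (np.float64(0.13), np.int64(1115)), (np.float64(0.135), np.int64(4702)), (np.float64(0.14), np.int64(16037)), (np.float64(0.145), np.int64(10
[... 1595 characters left out ...]
float64(0.165), np.int64(1045)), (np.float64(0.17), np.int64(1058)), (np.float64(0.175), np.int64(1074)), (np.float64(0.18), np.int64(1059)), (np.float64(0.185), np.int64(1035)), (np.float64(0.19), np.int64(1139)), (np.float64(0.195), np.int64(1119)), (np.float64(0.2), np.int64(1022)), (np.float64(0.205), np.int64(1070)), (np.float64(0.21), np.int64(995)), (np.float64(0.215), np.int64(1003)), (np.float64(0.22), np.int64(1068)), (np.float64(0.225), np.int64(749)), (np.float64(0.23), np.int64(800)), (np.float64(0.235), np.int64(792))]
[ 260  252   81   59 2546] [ 0.657  -0.0591  0.1447] ((0.6532246470451355, -0.05557921901345253), (0.11331257224082947, 0.11099562793970108), 2.0215158462524414)
```

```bash
python3 - <<'E'
from h import *
np.set_printoptions(precision=4,suppress=True)
for cam in ("scene","wrist","side"):
    c,P=cloud(cam)
    for name,z,dz,mn in (("shelf",.0826,.002,400),("deck",.06,.002,100),("grip",.2232,.002,200),("meter",.1447,.0025,500)):
        m=(abs(P[...,2]-z)<dz)&(P[...,0]>.45)&(P[...,0]<.85)&(P[...,1]>-.2)
        n,lab,st,ce=cv2.connectedComponentsWithStats(m.astype(np.uint8))
        for i in range(1,n):
            if st[i,4]>mn:
                q=P[lab==i]; r=cv2.minAreaRect(q[:,:2].astype(np.float32)); print(cam,name,st[i],q.mean(0),r)
E
```

```text
scene shelf [ 300  217  109   79 3844] [0.6584 0.1211 0.0825] ((0.6506208181381226, 0.12002255767583847), (0.1817249357700348, 0.19466929137706757), 2.6777098178863525)
scene deck [376 181  65  47 151] [0.6713 0.376  0.0598] ((0.6481508016586304, 0.39891406893730164), (0.08135320246219635, 0.22310476005077362), 1.6154643297195435)
scene deck [ 253  297   97   54 1154] [ 0.6832 -0.0873  0.0599] ((0.6556282043457031, -0.058179356157779694), (0.14129529893398285, 0.14098741114139557), 2.907177209854126)
scene meter [ 261  252   80   59 2426] [ 0.6567 -0.0584  0.1448] ((0.6533262729644775, -0.055803220719099045), (0.11261624842882156, 0.11097361147403717), 1.4618021249771118)
wrist shelf [  293     0   285   189 44127] [0.6575 0.0911 0.0826] ((0.6526631712913513, 0.08737751841545105), (0.18046525120735168, 0.12209637463092804), 2.63512921333313)
wrist deck [ 322  194  187   53 3950] [0.6465 0.0046 0.0599] ((0.6502559185028076, 2.7550384402275085e-05), (0.14646050333976746, 0.036075517535209656), 6.022355556488037)
wrist deck [322 246  21  38 319] [ 0.5879 -0.0454  0.0596] ((0.58751714229
[... 913 characters left out ...]
168635129929), 2.102114677429199)
wrist meter [137 251  36  48 691] [ 0.4788 -0.0178  0.1441] ((0.47835251688957214, -0.01809844933450222), (0.030754320323467255, 0.008467746898531914), 57.52947998046875)
side shelf [296 220  51  45 903] [0.6686 0.1299 0.0824] ((0.6650240421295166, 0.1187746673822403), (0.14949548244476318, 0.19021517038345337), 0.9497732520103455)
side deck [322 281  57  26 316] [ 0.6478 -0.1113  0.0597] ((0.6493709087371826, -0.10792284458875656), (0.06877003610134125, 0.15286560356616974), 78.42964172363281)
side meter [315 241  57  34 962] [ 0.6513 -0.0578  0.1444] ((0.6520864963531494, -0.05599845200777054), (0.11345112323760986, 0.11317764222621918), 2.842824697494507)
```

```bash
python3 - <<'E'
from h import *
np.set_printoptions(precision=4,suppress=True)
c,P=cloud("wrist")
# ramp front edge: per column, lowest row where z > .07 and y in (0,.06)
pts=[]
for u in range(345,550,8):
    col=P[:,u]; m=(abs(col[:,2]-.0815)<.006)&(col[:,1]>0.0)&(col[:,1]<.2)
    m&=col[:,2]>.074
    if m.any(): 
        i=np.where(m)[0].max(); pts.append(col[i])
pts=np.array(pts);print(pts[::4]);print(np.polyfit(pts[:,0],pts[:,1],1))
c,P=cloud("scene")
sel=(P[...,2]>.075)&(P[...,2]<.087)&(P[...,1]>.0)&(P[...,1]<.23)&(P[...,0]>.6)
print('xmax by y');q=P[sel]
for y in np.arange(.03,.22,.03):
    k=q[abs(q[:,1]-y)<.006]; 
    if len(k): print(y,k[:,0].min(),k[:,0].max())
q=P[(P[...,2]>.092)&(P[...,2]<.106)&(P[...,1]>.1)&(P[...,1]<.26)&(P[...,0]>.52)]
for x in np.arange(.6,.76,.03):
    k=q[abs(q[:,0]-x)<.006]
    if len(k): print('stop',x,np.percentile(k[:,1],[2,98]),k[:,2].max())
E
```

```text
[[0.5956 0.0165 0.0769]
 [0.6182 0.0007 0.0862]
 [0.6408 0.0015 0.0868]
 [0.665  0.0019 0.0821]
 [0.687  0.0032 0.0848]
 [0.7117 0.0213 0.076 ]
 [0.7343 0.0222 0.077 ]]
[ 0.1363 -0.0839]
xmax by y
0.03 0.685732387811981 0.7446927590515099
0.06 0.6005508236950479 0.7434379672444824
0.09 0.6007845600720119 0.7426294288497569
0.12 0.601050634545578 0.7412452553936693
0.15 0.6000021593979648 0.739979890827471
0.18 0.6014220734609755 0.7386131613583036
0.21 0.6000157927258547 0.7379164787729882
stop 0.6 [0.2025 0.2171] 0.10236519817825607
stop 0.63 [0.2035 0.218 ] 0.10171428871885668
stop 0.66 [0.2048 0.2201] 0.10385908100360264
stop 0.6900000000000001 [0.207  0.2213] 0.10439107804946302
stop 0.7200000000000001 [0.2069 0.2226] 0.10269025376730168
```

The shelf top is at about 82.6 mm, so four notches bring the deck to 84 mm. The lift is yawed about 2.4° counter-clockwise and the lever is near 0.12 rad. Next I'll straddle the grip with the fingers.

```bash
python3 -m crank '[[0,4.2,-0.2,0,0,0,8.5],[0,8.3,-0.45,0,0,0,8.5],[2.6,8.3,-0.45,0,0,0,8.5],[5.3,8.3,-0.45,0,0,0,8.5],[5.3,8.3,-0.45,0,0,0,3.2]]' 20
python3 -m crank '[[0,0,0,0,0,0,3.2],[0,0,0,0,0,0,3.2]]'
python3 -c "
import math
A=(.5305,-.0532)
for q in (-.02,.05,.12,.3,.5,.7,.8,.9,.93):
    a=.407-q;print(q,round(A[0]+.14*math.sin(a),4),round(A[1]+.14*math.cos(a),4))
from h import *; cloud('wrist','w1'); cloud('scene','s1')"
```

```text
clock: 1.12
position: [0.5689, 0.0831, 0.1764]
ee_rot: [0.705, -0.0, 0.709, 0.0]
contact_force: [0.1, 0.2, -0.0]
width: 0.0694
clock: 1.38
position: [0.5715, 0.0828, 0.1797]
ee_rot: [0.708, 0.0, 0.706, -0.0]
contact_force: [0.4, -0.1, -0.7]
width: 0.0325
-0.02 0.5885 0.0742
0.05 0.5794 0.078
0.12 0.5701 0.0811
0.3 0.5455 0.086
0.5 0.5175 0.0862
0.7 0.4901 0.0808
0.8 0.4769 0.0761
0.9 0.4642 0.0701
0.93 0.4606 0.0681
```

```bash
python3 -m crank '[[0,0.3,-2.9,0,0,0,3.2],[0,0.3,-5.7,0,0,0,3.2],[0,-0.2,-8.45,0,0,0,3.2],[0,-1.1,-10.6,0,0,0,3.2],[0,-1.1,-10.6,0,0,0,3.2]]'
python3 -c "from h import *; cloud('wrist','w2'); cloud('scene','s2')"
```

```text
clock: 2.1
position: [0.4639, 0.0718, 0.1792]
ee_rot: [0.708, 0.0, 0.707, -0.0]
contact_force: [-0.7, -0.8, 0.7]
width: 0.032
```

View pics/w2.png

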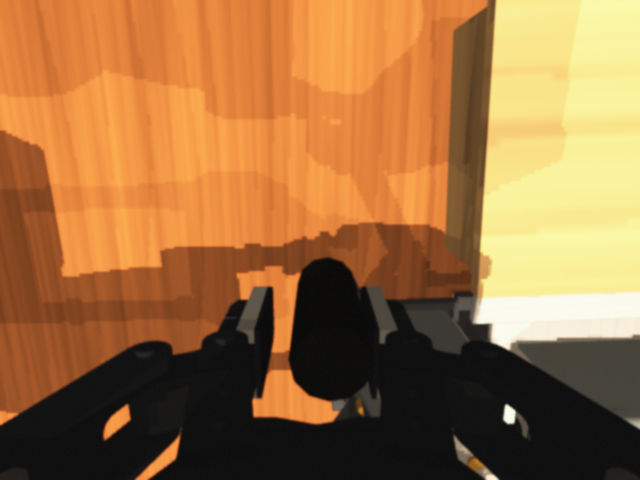

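View pics/w1.png

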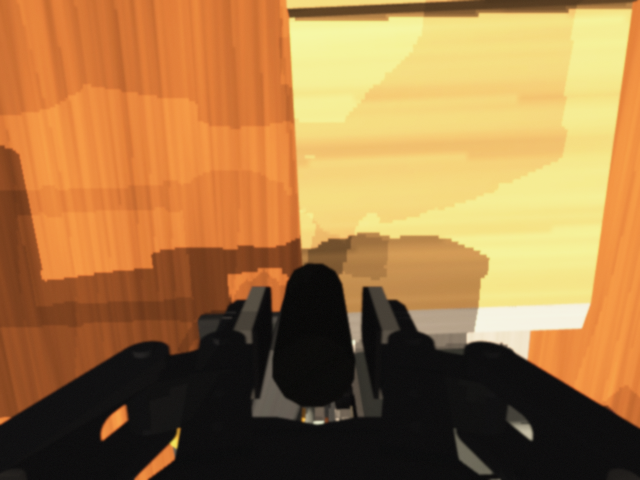

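In w2 the grip (330,330) sits between the fingers, against the right pad, at the end of the stroke. I'll check the deck height.

```bash
cat >> h.py <<'E'
def deck(save=None):
    out={}
    for cam in ("scene","side"):
        c,P=cloud(cam,save and f"{save}_{cam}")
        m=(P[...,0]>.57)&(P[...,0]<.73)&(P[...,1]>-.14)&(P[...,1]<.0)
        h,e=np.histogram(P[...,2][m],np.arange(.055,.2,.001)); k=np.argsort(-h)[:5]
        print(cam,sorted((round(e[i],3),int(h[i])) for i in k))
E
python3 -c "from h import *; deck('d1')"
```

```text
scene [(np.float64(0.067), 385), (np.float64(0.068), 325), (np.float64(0.151), 490), (np.float64(0.152), 850), (np.float64(0.153), 722)]
side [(np.float64(0.066), 106), (np.float64(0.15), 172), (np.float64(0.151), 257), (np.float64(0.152), 253), (np.float64(0.153), 204)]
```

```bash
python3 -m crank '[[0,0.9,2.15,0,0,0,3.2],[0,1.4,4.9,0,0,0,3.2],[0,1.4,8.0,0,0,0,3.2],[0,0.7,11.2,0,0,0,3.2],[0,0.3,12.5,0,0,0,3.2]]'
python3 -m crank '[[0,0,0,0,0,0,3.2]]'; python3 -c "from h import *; deck('d2')"
```

```text
clock: 2.92
position: [0.59, 0.0754, 0.1773]
ee_rot: [0.706, 0.001, 0.708, 0.0]
contact_force: [-16.3, 8.9, 5.4]
width: 0.0322
clock: 3.05
position: [0.5895, 0.0749, 0.1774]
ee_rot: [0.706, 0.0, 0.708, -0.0]
contact_force: [0.4, 0.6, -0.2]
width: 0.0321
scene [(np.float64(0.065), 394), (np.float64(0.066), 342), (np.float64(0.149), 435), (np.float64(0.15), 844), (np.float64(0.151), 764)]
side [(np.float64(0.148), 134), (np.float64(0.149), 233), (np.float64(0.15), 249), (np.float64(0.151), 225), (np.float64(0.152), 139)]
```

```bash
python3 -m crank '[[0,0.9,-3.4,0,0,0,3.2],[0,1.2,-6.85,0,0,0,3.2],[0,0.6,-10.3,0,0,0,3.2],[0,-0.3,-12.5,0,0,0,3.2],[0,-0.3,-12.5,0,0,0,3.2]]'
python3 -m crank '[[0,0.9,2.15,0,0,0,3.2],[0,1.4,4.9,0,0,0,3.2],[0,1.4,8.0,0,0,0,3.2],[0,0.7,11.0,0,0,0,3.2],[0,0.3,12.3,0,0,0,3.2]]'
python3 -m crank '[[0,0,0,0,0,0,3.2]]'; python3 -c "from h import *; deck('d3')"
```

```text
clock: 3.78
position: [0.4632, 0.0719, 0.179]
ee_rot: [0.708, 0.0, 0.707, -0.0]
contact_force: [0.4, -0.3, 0.3]
width: 0.032
clock: 4.4
position: [0.5891, 0.0751, 0.1778]
ee_rot: [0.707, 0.0, 0.707, 0.0]
contact_force: [-1.0, 1.1, 0.1]
width: 0.0321
clock: 4.53
position: [0.5879, 0.0748, 0.1777]
ee_rot: [0.707, 0.0, 0.707, -0.0]
contact_force: [0.3, -0.8, -0.2]
width: 0.0319
scene [(np.float64(0.071), 393), (np.float64(0.072), 342), (np.float64(0.155), 446), (np.float64(0.156), 846), (np.float64(0.157), 761)]
side [(np.float64(0.154), 131), (np.float64(0.155), 258), (np.float64(0.156), 290), (np.float64(0.157), 194), (np.float64(0.158), 109)]
```

```bash
python3 -m crank '[[0,0.9,-3.2,0,0,0,3.2],[0,1.2,-6.65,0,0,0,3.2],[0,0.6,-10.1,0,0,0,3.2],[0,-0.3,-12.3,0,0,0,3.2],[0,-0.3,-12.3,0,0,0,3.2]]'
python3 -m crank '[[0,0.9,2.15,0,0,0,3.2],[0,1.4,4.9,0,0,0,3.2],[0,1.4,8.0,0,0,0,3.2],[0,0.7,11.0,0,0,0,3.2],[0,0.3,12.3,0,0,0,3.2]]'
python3 -m crank '[[0,0,0,0,0,0,3.2]]'; python3 -c "from h import *; deck('d4')"
```

```text
clock: 5.25
position: [0.4628, 0.0719, 0.179]
ee_rot: [0.707, 0.0, 0.707, -0.0]
contact_force: [1.0, -0.4, 0.1]
width: 0.0321
clock: 5.88
position: [0.5889, 0.0751, 0.1778]
ee_rot: [0.707, 0.0, 0.707, 0.0]
contact_force: [-1.4, 0.3, -0.2]
width: 0.032
clock: 6.0
position: [0.5878, 0.0749, 0.1778]
ee_rot: [0.707, 0.0, 0.707, -0.0]
contact_force: [-0.4, -0.6, 0.5]
width: 0.0324
scene [(np.float64(0.077), 375), (np.float64(0.078), 385), (np.float64(0.161), 479), (np.float64(0.162), 844), (np.float64(0.163), 753)]
side [(np.float64(0.076), 109), (np.float64(0.16), 162), (np.float64(0.161), 251), (np.float64(0.162), 273), (np.float64(0.163), 200)]
```

Three notches gained, with the deck at 78 mm. After the fourth I'll bring the lever back only to mid-travel, so the grip stays clear of the meter's path.

```bash
python3 -m crank '[[0,0.9,-3.2,0,0,0,3.2],[0,1.2,-6.65,0,0,0,3.2],[0,0.6,-10.1,0,0,0,3.2],[0,-0.3,-12.3,0,0,0,3.2],[0,-0.3,-12.3,0,0,0,3.2]]'
python3 -m crank '[[0,0.9,2.15,0,0,0,3.2],[0,1.3,4.0,0,0,0,3.2],[0,1.5,6.0,0,0,0,3.2],[0,1.5,6.0,0,0,0,3.2]]'
python3 -m crank '[[0,0,-0.4,0,0,0,5],[0,0,-0.4,0,0,0,8],[-3,0,-0.4,0,0,0,8.5],[-6,0,-0.4,0,0,0,8.5],[-12,0,-0.4,0,0,0,8.5]]'; python3 -c "from h import *; deck('d5');cloud('wrist','w5')"
```

```text
clock: 6.72
position: [0.4628, 0.072, 0.179]
ee_rot: [0.707, 0.0, 0.707, -0.0]
contact_force: [0.2, -0.4, -0.1]
width: 0.0319
clock: 7.22
position: [0.5264, 0.0871, 0.1779]
ee_rot: [0.707, -0.0, 0.707, 0.0]
contact_force: [0.7, 0.6, 0.0]
width: 0.0316
clock: 7.85
position: [0.5185, 0.0868, 0.2976]
ee_rot: [0.705, -0.0, 0.709, -0.0]
contact_force: [0.9, -0.1, 0.8]
width: 0.0853
scene [(np.float64(0.083), 396), (np.float64(0.084), 336), (np.float64(0.167), 443), (np.float64(0.168), 902), (np.float64(0.169), 733)]
side [(np.float64(0.083), 126), (np.float64(0.166), 139), (np.float64(0.167), 231), (np.float64(0.168), 276), (np.float64(0.169), 240)]
```

View pics/d5_scene.png

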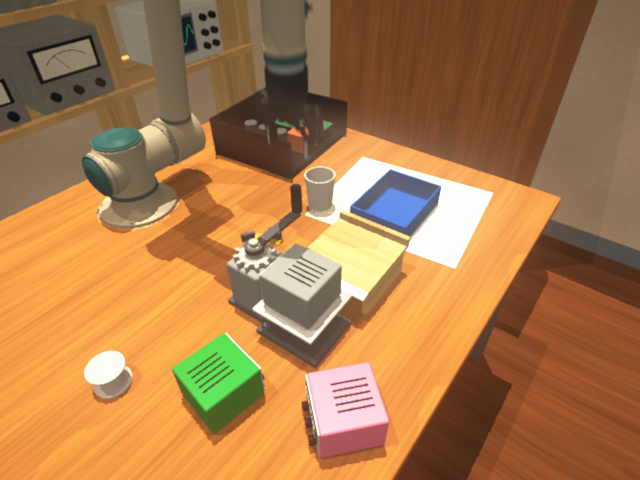

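View pics/w5.png

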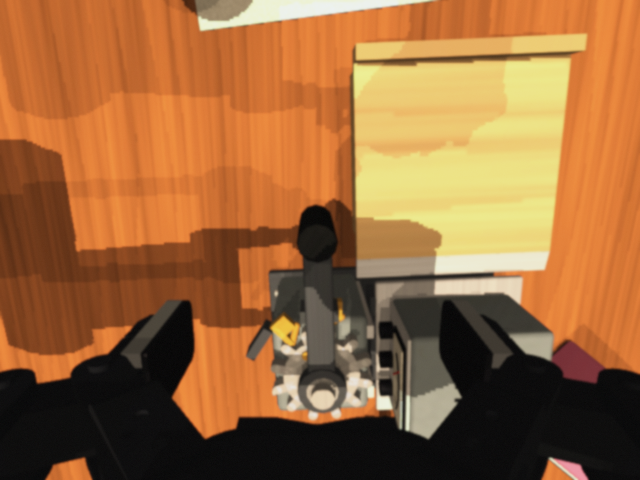

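Deck is at 84 mm (shelf 82.6) and the lever has stayed clear at about q=0.4. I'll go behind the meter, with yaw matched to the lift.

```bash
python3 -m crank '[[0,-5,2.8,-2.4,0,0,6],[0,-10,5.5,-2.4,0,0,6],[0,-15.5,8.5,-2.4,0,0,6],[0,-20.5,11.2,-2.4,0,0,6],[0,-25.2,13.85,-2.4,0,0,6]]'
python3 -m crank '[[0,0,0,0,0,0,6],[0,0,0,0,0,0,6]]'
python3 - <<'E'
from h import *
np.set_printoptions(precision=4,suppress=True)
s=manip.get_state();w,x,y,z=s["ee_rot"];T=R.from_quat([x,y,z,w]).as_matrix();print(s["position"],T)
for cam in ("scene","side"):
    c,P=cloud(cam,"e_"+cam)
    for name,z,dz,mn in (("meter",.1685,.0025,500),("deck",.084,.001,150),("green",.085,.004,300)):
        m=(abs(P[...,2]-z)<dz)&(P[...,0]>.45)&(P[...,0]<.9)&(P[...,1]<.02)
        n,lab,st,ce=cv2.connectedComponentsWithStats(m.astype(np.uint8))
        for i in range(1,n):
            if st[i,4]>mn:
                q=P[lab==i]; print(cam,name,st[i],q.mean(0),cv2.minAreaRect(q[:,:2].astype(np.float32)))
E
```

```text
clock: 8.62
position: [0.6589, -0.1667, 0.2969]
ee_rot: [0.706, -0.014, 0.708, 0.015]
contact_force: [0.2, 0.2, -0.1]
width: 0.06
clock: 8.88
position: [0.6581, -0.1645, 0.297]
ee_rot: [0.706, -0.014, 0.708, 0.015]
contact_force: [-0.0, -0.2, -0.4]
width: 0.0599
[ 0.6581 -0.1645  0.297 ] [[-0.0027 -0.0415  0.9991]
 [ 0.0017  0.9991  0.0415]
 [-1.      0.0018 -0.0026]]
scene meter [ 260  243   82   59 2472] [ 0.6568 -0.0587  0.1687] ((0.6535336971282959, -0.05574018135666847), (0.11166331171989441, 0.11089377850294113), 2.025468111038208)
scene deck [252 290  99  53 782] [ 0.6836 -0.0883  0.084 ] ((0.6562950015068054, -0.05837418884038925), (0.13947544991970062, 0.14030177891254425), 2.3862366676330566)
scene deck [ 171  332   89   77 1683] [ 0.6366 -0.2652  0.0842] ((0.6337068676948547, -0.26292598247528076), (0.11111367493867874, 0.10920433700084686), 81.09725189208984)
scene deck [ 306  362   79   75 1986] [ 0.8388 -0.1739  0.0842] ((0.8375580906867981, -0.17157451808452606), (0.1110147014260292, 0.11003594845533371), 49.052799224853516)
scene green [ 252  290   99   53 1311] [ 0.6
[... 777 characters left out ...]
805008), 51.13816833496094)
side deck [349 308  57  40 738] [ 0.6318 -0.2638  0.0841] ((0.6316347122192383, -0.2647264003753662), (0.1125420406460762, 0.108619824051857), 82.05463409423828)
side green [ 402  264   45   33 1092] [ 0.8329 -0.1738  0.0843] ((0.8351335525512695, -0.1714889407157898), (0.11685004085302353, 0.10876789689064026), 48.568450927734375)
side green [322 274  58  26 434] [ 0.6456 -0.11    0.0836] ((0.6533823609352112, -0.08679410815238953), (0.14844660460948944, 0.08440782874822617), 1.6507900953292847)
side green [ 348  307   61   44 1586] [ 0.6299 -0.2664  0.0843] ((0.6314629316329956, -0.2628645896911621), (0.11586993932723999, 0.10952586680650711), 81.04318237304688)
```

View pics/e_scene.png

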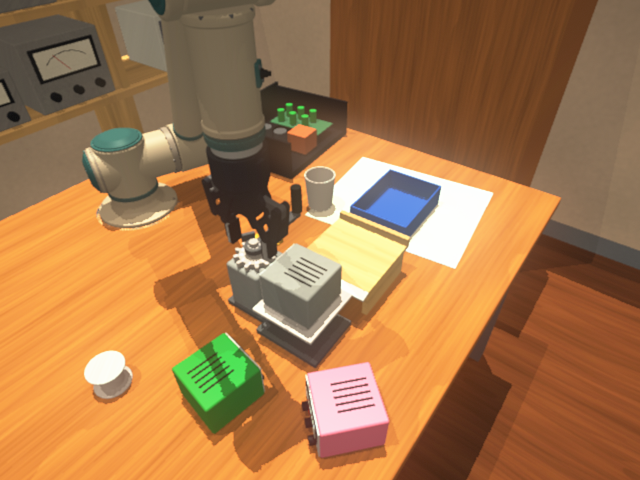

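```bash
python3 -m crank '[[5.2,0.3,0,0,0,10,6],[10.4,0.3,0,0,0,20,6],[15.5,0.3,0,0,0,20,6],[20.3,0.3,0,0,0,20,6],[20.3,0.3,0,0,0,20,6]]'
python3 - <<'E'
from h import *
np.set_printoptions(precision=4,suppress=True)
s=manip.get_state();w,x,y,z=s["ee_rot"];T=R.from_quat([x,y,z,w]).as_matrix();print(s["position"],T)
cloud("side","f_side");cloud("scene","f_scene")
u=np.array([-.0415,.999,0])
print("1cm along lift y in tool:",T.T@u, "1cm up:",T.T@[0,0,1])
E
```

```text
clock: 9.6
position: [0.6559, -0.1595, 0.0922]
ee_rot: [0.691, 0.11, 0.701, 0.139]
contact_force: [0.0, 0.5, -0.5]
width: 0.06
[ 0.6559 -0.1595  0.0922] [[-0.0222 -0.038   0.999 ]
 [ 0.3454  0.9375  0.0433]
 [-0.9382  0.346  -0.0077]]
1cm along lift y in tool: [0.3459 0.9381 0.0018] 1cm up: [-0.9382  0.346  -0.0077]
```

View pics/f_scene.png

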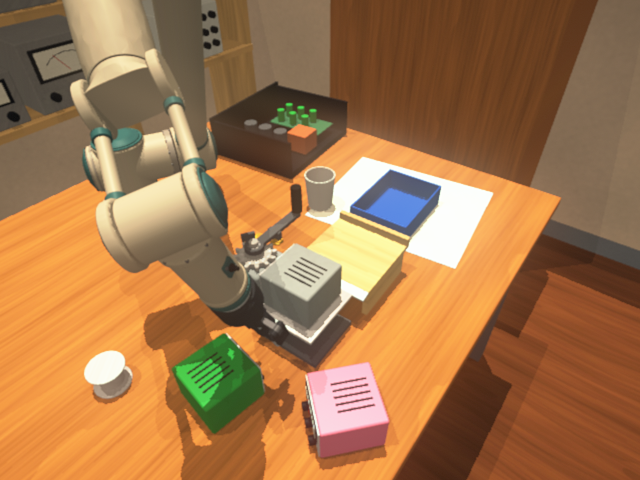

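View pics/f_side.png

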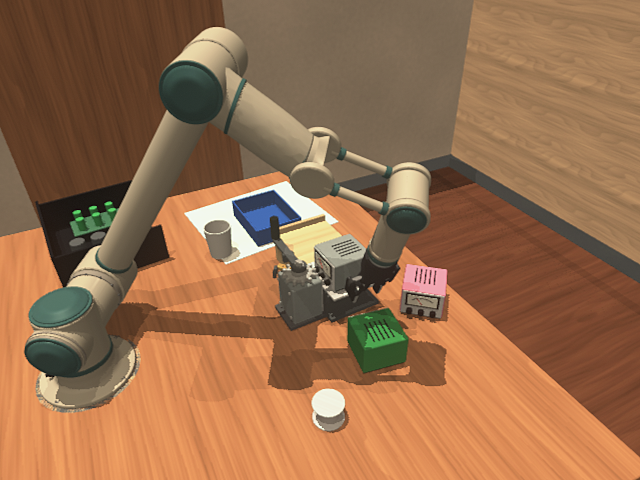

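The gripper is behind the meter's rear face (scene about (265,315)) and clear of the green box. Now pushing.

```bash
python3 -m crank '[[0.69,1.88,0,0,0,0,6],[1.21,3.28,0,0,0,0,6],[1.56,4.22,0,0,0,0,6],[1.9,5.16,0,0,0,0,6],[2.25,6.1,0,0,0,0,6]]'
python3 - <<'E'
from h import *
np.set_printoptions(precision=4,suppress=True)
print(manip.get_state()["position"])
for cam in ("scene",):
    c,P=cloud(cam,"g_"+cam)
    m=(abs(P[...,2]-.1685)<.003)&(P[...,0]>.55)&(P[...,0]<.75)&(P[...,1]>-.12)&(P[...,1]<.2)
    n,lab,st,ce=cv2.connectedComponentsWithStats(m.astype(np.uint8))
    for i in range(1,n):
        if st[i,4]>300:
            q=P[lab==i]; print(cam,st[i],q.mean(0),cv2.minAreaRect(q[:,:2].astype(np.float32)))
E
```

```text
clock: 10.32
position: [0.6573, -0.0985, 0.0962]
ee_rot: [0.695, 0.107, 0.698, 0.136]
contact_force: [0.8, -4.6, 4.3]
width: 0.0598
[ 0.6573 -0.0985  0.0962]
scene [ 281  239   65   57 2121] [ 0.6622 -0.0364  0.1687] ((0.6535221934318542, -0.03879561275243759), (0.11318958550691605, 0.11049321293830872), 2.365067481994629)
```

```bash
python3 -m crank '[[0.35,0.94,0,0,0,0,6],[0.73,1.97,0,0,0,0,6],[1.11,3,0,0,0,0,6],[1.45,3.94,0,0,0,0,6],[1.8,4.88,0,0,0,0,6]]'
python3 -m crank '[[0.35,0.94,0,0,0,0,6],[0.73,1.97,0,0,0,0,6],[1.11,3,0,0,0,0,6],[1.45,3.94,0,0,0,0,6],[1.8,4.88,0,0,0,0,6]]'
cat > m.py <<'E'
from h import *
np.set_printoptions(precision=4,suppress=True)
s=manip.get_state();w,x,y,z=s["ee_rot"];T=R.from_quat([x,y,z,w]).as_matrix();print(s["position"]);print("lift y",T.T@[-.0415,.999,0],"up",T.T@[0,0,1])
import sys
for cam in ("scene","side"):
    c,P=cloud(cam,sys.argv[1]+cam)
    m=(abs(P[...,2]-.1685)<.004)&(P[...,0]>.55)&(P[...,0]<.75)&(P[...,1]>-.12)&(P[...,1]<.2)
    n,lab,st,ce=cv2.connectedComponentsWithStats(m.astype(np.uint8))
    for i in range(1,n):
        if st[i,4]>300:
            q=P[lab==i]; print(cam,st[i],q.mean(0),cv2.minAreaRect(q[:,:2].astype(np.float32)))
E
python3 m.py h_
```

```text
clock: 11.0
position: [0.6548, -0.0462, 0.0954]
ee_rot: [0.695, 0.107, 0.698, 0.136]
contact_force: [0.5, -5.2, 3.4]
width: 0.0601
clock: 11.62
position: [0.6516, 0.0075, 0.0944]
ee_rot: [0.693, 0.108, 0.699, 0.137]
contact_force: [-0.1, -4.3, 2.6]
width: 0.06
[0.6516 0.0075 0.0944]
lift y [0.3418 0.9396 0.0007] up [-0.9397  0.3419 -0.0004]
scene [ 319  212   55   49 1518] [0.659  0.0724 0.1674] ((0.6474138498306274, 0.06711670011281967), (0.11223620921373367, 0.11137114465236664), 2.4143753051757812)
side [293 213  36  30 566] [0.6321 0.0762 0.1671] ((0.6447269916534424, 0.06850887089967728), (0.10917410999536514, 0.11076679825782776), 0.9579623341560364)
```

View pics/h_scene.png

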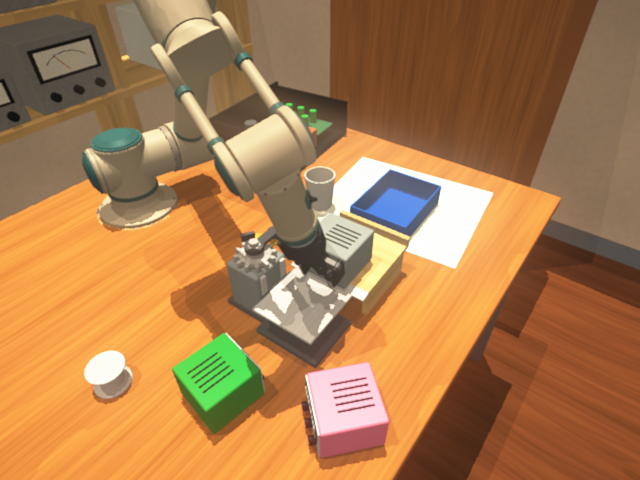

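```bash
python3 -m crank '[[0.35,0.94,0,0,0,0,6],[0.73,1.97,0,0,0,0,6],[1.11,3,0,0,0,0,6],[1.45,3.94,0,0,0,0,6],[1.75,4.8,0,0,0,0,6]]'; python3 m.py i_
```

```text
clock: 12.35
position: [0.6494, 0.0588, 0.0944]
ee_rot: [0.693, 0.108, 0.699, 0.137]
contact_force: [0.5, -3.2, 0.6]
width: 0.0599
[0.6494 0.0588 0.0944]
lift y [0.3421 0.9395 0.0007] up [-0.9397  0.3421 -0.0005]
scene [ 336  201   50   45 1302] [0.6591 0.1243 0.1674] ((0.645550549030304, 0.11909657716751099), (0.11306490749120712, 0.11029267311096191), 1.2340909242630005)
side [286 205  33  29 490] [0.6284 0.127  0.1674] ((0.6432281136512756, 0.12151594460010529), (0.10969699919223785, 0.11012736707925797), 2.1265010833740234)
```

View pics/i_scene.png

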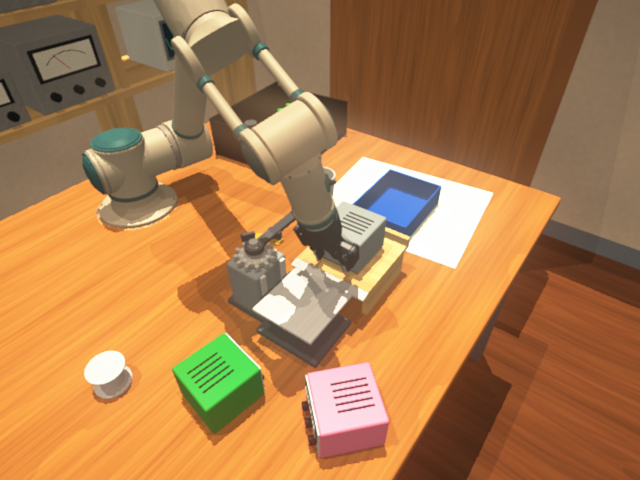

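The meter stands on the shelf, centre about (0.645, 0.120). I'll back away and rise.

```bash
python3 -m crank '[[-0.7,-1.9,0,0,0,0,6],[-2.05,-5.6,0,0,0,0,6],[-5.8,-4.3,0,0,0,0,6],[-11,-2.5,0,0,0,0,6],[-16,-1,0,0,0,0,6]]'; python3 -m crank '[[0,0,0,0,0,0,6],[0,0,0,0,0,0,6]]'; python3 m.py j_
python3 - <<'E'
from h import *
for cam in ("scene","side"):
    c,P=cloud(cam)
    m=(P[...,0]>.6)&(P[...,0]<.7)&(P[...,1]>-.1)&(P[...,1]<-.02);print(cam,"deck",np.median(P[...,2][m]))
    if cam=="scene":
        m=(abs(P[...,2]-.0826)<.003)&(P[...,0]>.5)&(P[...,0]<.8)&(P[...,1]>.02)&(P[...,1]<.3);q=P[m]
        print(q[:,:2].min(0),q[:,:2].max(0))
E
```

```text
clock: 13.08
position: [0.6523, -0.0076, 0.243]
ee_rot: [0.694, 0.109, 0.699, 0.137]
contact_force: [0.2, -0.3, 0.4]
width: 0.0602
clock: 13.32
position: [0.652, -0.0071, 0.241]
ee_rot: [0.693, 0.109, 0.699, 0.137]
contact_force: [-0.1, 0.8, -0.6]
width: 0.06
[ 0.652  -0.0071  0.241 ]
lift y [ 0.342   0.9396 -0.0006] up [-0.9397  0.342  -0.0007]
scene [ 332  200   54   46 1358] [0.6596 0.1213 0.1674] ((0.6469100117683411, 0.12044456601142883), (0.10944707691669464, 0.11182884126901627), 2.3318543434143066)
side [286 206  51  28 666] [0.6364 0.1148 0.1671] ((0.6444740295410156, 0.11947464942932129), (0.11269271373748779, 0.11550294607877731), 3.024616003036499)
scene deck 0.3465682161557985
[0.56143368 0.02012492] [0.74452533 0.21587816]
side deck 0.32427430832154946
```

View pics/j_side.png

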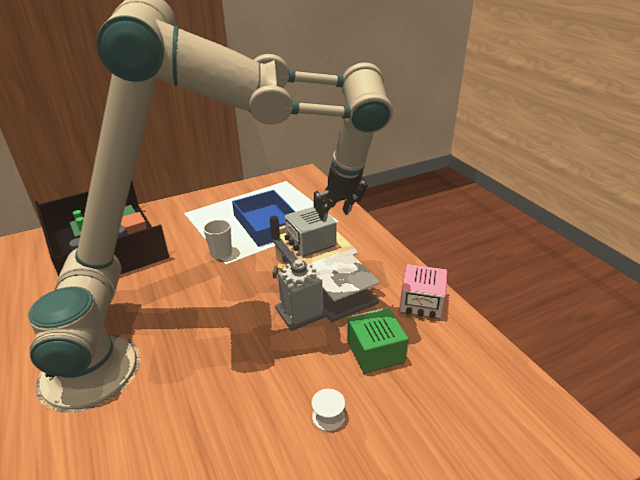

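View pics/j_scene.png

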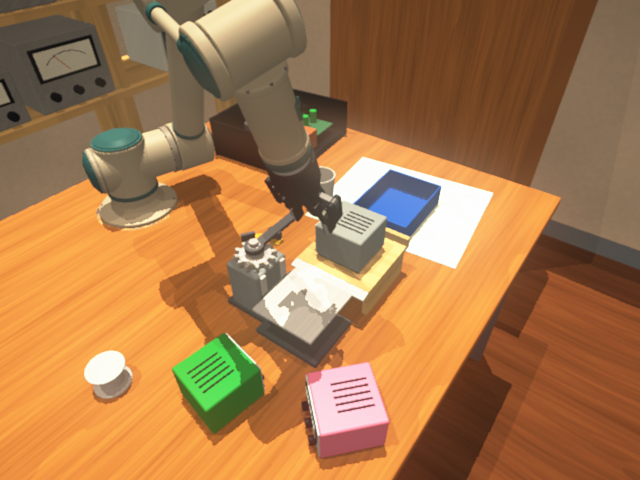

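```bash
python3 - <<'E'
from h import *
c,P=cloud("scene"); print(P[318:324,308:314,2].mean(), P[270:274,372:376,2].mean(), P[300:310,300:310,2].mean())
print(manip.sign_off())
E
```

```text
0.08399357655065623 0.08246518307463786 nan
the job is handed in; nothing more can be done
None
```

I pumped the lever four full strokes. That raised the deck from 60 to 84 mm, against a shelf top of about 82.5 mm, so it sits about 1.5 mm above the shelf. I left the lever at mid-travel so its grip stayed out of the meter's path.

I then pushed the meter across with the tilted, spread fingers and withdrew. The job was handed in at about 13.5 s.

**Meter:** it stands upright on the shelf with its centre at about (0.646, 0.120). That is about 7 mm past the shelf's middle along the slide and within about 5 mm across. Its top is at 167 mm, which fits standing flat on the shelf.

**Robot:** it is clear of everything, with the measured force near zero.

**Bystanders:** the cup, spool and tray look unmoved in the pictures. I did not measure them.

**Checks that failed or disagreed:**
- My first final deck-height reading was spoiled by the arm blocking the view. A direct reading at visible pixels gave 84.0 mm.
- The two cameras differed by 2 to 3 mm on the meter's position.
- The first lever return met its stop and briefly read about 19 N, within limits.

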